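Release the sprung lid of a chuck case and take the drill chuck out

ROBOT

A 7-joint arm with a two-finger parallel gripper is mounted at the origin on the work surface. World frame = base frame: x ahead of the robot, y to its left, z up, the work surface at z = 0. Lengths are in m, angles in rad, forces in N, time in s.
With the tool pointing down it reaches from about 0.425 to 0.875 m from the base axis. Payload 4.7 kg.
Tool frame: the origin (TCP) lies on the centre line of the jaws, within the pads' length; the fingertips stand 14 mm ahead of it and the grasp point (between the pads) lies 5 mm behind it; z points along the fingers, x is the direction in which the jaws open and shut, and the axes are right-handed (so a half turn about z gives the same grasp; the last joint's range is limited). The gripper opens to 87 mm and grips with 3 to 60 N. Pads are 19 mm wide; open, the fingers measure 117 mm over their backs; the gripper's body (75 mm by 190 mm) begins 51 mm behind the grasp point.
Start: joints at [1.359, 0.321, -0.07, 1.45, 0.023, 1.371, -0.057], TCP at [0.146, -0.634, 0.237] pointing down, gripper open.
Joint ranges: [-2.86, 2.86], [-0.3, 2.09], [-1.38, 1.24], [0.06, 2.45], [-1.56, 4.7], [0.09, 2.05], [-2.69, 2.69]. Speed limits (rad/s): [2.57, 2.57, 3.14, 3.14, 3.14, 3.14, 3.14].

INTERFACE

Orientations are given as a rotation vector (axis times angle).
In Python, from bench import ctrl gives the robot as it stands.
- The arm moves only by the tool drive_tool, never from a script. Its argument "rows" is a list that holds one entry, the list of rows, each a list of 5 numbers: the shift along the tool's x, y, z scaled (see below), then the turn about the tool's z scaled (see below), then the closure in counts, from 0 (fully open) to 255 (shut). In form: [[[dx, dy, dz, spin, jaw], ...]]. A call has 1 to 20 rows; each row is the pose to reach, as a shift and turn from the pose commanded when the call began, along the tool's axes at that moment, turning the shorter way round; what a row does not reach only later rows make up. The controller multiplies each number of a shift by 300 mm and each number of a turn by pi rad. A row lasts 1/8 s, in which the tool goes at most 62.5 mm and 10.7 degrees, less where a joint would pass 70% of its speed; a pose out of reach is approached as far as the arm can. A call with a number of a shift or a turn outside -1 to 1 is refused whole. A call with a gripper value outside its range is refused whole. The fingers move at their own pace and stop on an object; "grip_force" is the grip in N (left out, the last holds). Time passes only in rows, so rows that repeat a pose let the fingers close. It gives the time, the measured TCP pose, the force and the opening at its end, in the units of the state.
- ctrl.get_state(): the state, without advancing time (a new reading comes with each control period).
- ctrl.get_image(name): name is "side" or "top"; returns a dict with "img" (400x640x3 uint8, blue, green, red), "camera_matrix" (3x3 intrinsics, pixels), "k1" (the pictures are not rectified: a ray, as slopes to the right and down, at radius r is drawn at 1 + k1 r^2 times it, then the intrinsics apply), "R" (3x3) and "t" (3): a world point X has camera coordinates R X + t. Camera axes: x right, y down, z forward; pixel columns grow to the right and rows downward; lengths in m; the calibration is good to about 2 mm. A picture is of the moment at which its call begins. There is no depth.
- ctrl.close_job(): hands the job in, once; it reports no verdict.
The state is a dict: "time": time; "joint_positions": joint angles; "qd": joint speeds; "joint_torque": joint torques, N m; "position": TCP position; "tool_rot": TCP orientation; "ft_force": force on the tool from outside, world axes, zero at the start; "torque": the same for the moment, N m; "grip_width": opening from 0.0 (shut) to 1.0 (fully open).
Only numpy, scipy, OpenCV 4.12 (cv2) and the standard library are available. Lean on these libraries where they do the work, as an engineer would, in place of code of your own. Each camera call takes 0.05 s, during which the arm holds its last target.

TASK

Press the red latch button of the yellow case by feel, no harder than it needs and never harder than 20 N, so that the sprung lid pops fully open by itself; the robot must not touch the lid at any time. Then lift the drill chuck out of the case, set it down gently, standing upright on the floor of the wooden tray, and let go of it, leaving the lid open. Leave the glue bottle, the wooden offcut and the screwdriver where they are.

Things in the scene. Friction and masses are not known exactly. Their poses are not given: they have to be found in the camera images.
- case: Fixed yellow case. Origin: centre of its underside on the bench; z up, x from the latch towards the hinge. The box part spans x -45 to +115 mm, y +-100 mm, walls 8 mm thick and 58 mm high, inner floor at z 8 mm. In front of it a dark steel latch housing, x -115 to -45 mm, y +-40 mm, 50 mm high, carries the latch button at x -90 mm, y 0
- lid (a joint): Angle of the sprung lid (rad): 0 shut, 1.9 fully open (leaning back past upright). Yellow frame with clear window, 160 x 200 x 7 mm, top 67 mm above the bench when shut, hinged along the case's far edge (case x +115 mm, z 60 mm). A hook inside the latch housing holds it; once released it opens by itself in about 2 s and stays open
- lid_edge (a point): Middle of the front edge of the lid's top face, on the lid: at case x -45 mm, 67 mm above the bench when shut; it swings up and back towards the hinge. A wide gripper body overhanging the lid would be struck by it
- lid_hinge (a point): Middle of the lid's hinge line, fixed to the case; y is the hinge axis
- latch_button (a joint): Depth of the latch button (m), 0 at rest; it springs back. Push force: 2 N rising to 4 N over a free play of 1 to 14 mm, unseen and different every time; then the stem meets the hook lever and the force steps up by 2 to 3 N; 5 to 6.5 mm further on (7.5 to 11 N in all) the lid is released; 7.5 mm after the meeting comes a hard stop, where pushing on soon exceeds 20 N
- button_top (a point): Centre of the top face of the red round latch button (28 mm diameter), moving with it; at rest 76 mm above the bench, 26 mm above the latch housing; it is pressed straight down. 45 mm from the lid's front edge
- chuck_mid (a point): Centre (half-way up) of the drill chuck, a loose dark steel cylinder, 36 mm diameter up to 36 mm height, tapering to 18 mm at the top, 50 mm high, about 0.25 kg, standing upright on the inner floor of the case under the clear lid; its z axis is its own axis. In the case it reaches 58 mm above the bench
- tray: Fixed open wooden tray, 170 x 170 x 30 mm outside, walls and floor 8 mm thick, inside 154 x 154 mm, top of the floor 8 mm above the bench. Origin: centre of its underside
- bottle_mid (a point): Bystander: white glue bottle with orange nozzle, 50 mm diameter, 125 mm high, standing loose; the point is on its axis 40 mm up
- offcut_mid (a point): Bystander: loose dark wooden leg offcut, 130 x 42 x 42 mm with a 40 mm tenon at its +x end; the point is the centre of the square part
- screwdriver_grip (a point): Bystander: loose screwdriver with blue handle lying along its x; the point is at its handle
Mind the look-alikes: they are no part of the job. Of the things shaped like the tray, the wooden one is meant.

How it is judged:
On the way, in this order (a step that is already met when the one before it is completed fails the run):
1. the lid has popped fully open (value of joint lid above 1.75 rad), for 0.2 s.
2. the chuck is lifted clear of the case (height (world z) of chuck_mid above 0.09 m), for 0.1 s.
At the end, for the whole second after the job is handed in: The chuck stands upright (within 0.15 rad) on the tray's floor, its axis within 65 mm of the tray's centre along each side (that is, anywhere inside the walls), released and at rest; the lid is open beyond 1.75 rad (x of chuck_mid in the frame of tray between -0.065 and 0.065 m and y of chuck_mid in the frame of tray between -0.065 and 0.065 m and height (world z) of chuck_mid between 0.029 and 0.037 m and angle between chuck_mid's own z axis and vertical below 0.15 rad and linear speed of chuck below 0.02 m/s and value of joint lid above 1.75 rad); the robot touches nothing.
It fails at once if the latch button is pressed with more than 20 N (contact force between any of the fingers, the arm and latch_button above 20 N).
It fails at once if the robot touches the lid (contact force between any of the fingers, the arm and lid above 0.5 N).
It fails at once if the chuck is dropped or slammed into the tray (over 40 N) (contact force between chuck and tray above 40 N).
It fails at once if a bystander is moved more than 30 mm (distance of any of bottle_mid, offcut_mid, screwdriver_grip from where it was at the start of the episode above 0.03 m).
It also fails if it takes over 69 s, if anything falls off the work surface, if the arm or the gripper's body presses on something with over 40 N, if the wrist force passes 120 N, or if a joint passes its speed limit or range.

## Working session

There is one attempt and no reset: what is moved stays moved. The work goes in short steps, Python scripts to look and compute and a tool call to move; the robot and the scene stay as the last step left them, time stands still between calls to the robot, and variables do not carry over. Pictures are saved under pics/ and viewed, and the job is handed in when it is done.

Besides the shell and the picture viewer there is one more tool, called after "Emit:" as name(argument=value, ...) on one line, values as JSON. drive_tool: Moves the arm, as the interface text tells. Its arguments: {"type":"object","properties":{"rows":{"type":"array"},"grip_force":{"type":"number"}},"required":["rows"]}

```bash
mkdir -p pics; ls
python3 - <<'E'
from bench import ctrl
import cv2,numpy as np
s=ctrl.get_state();print({k:np.round(v,3).tolist() for k,v in s.items()})
for n in("top","side"):
    d=ctrl.get_image(n);cv2.imwrite(f"pics/{n}0.png",d["img"]);print(n,d["camera_matrix"],d["k1"],d["R"],d["t"])
E
```

```text
pics
{'time': 0.0, 'joint_positions': [1.359, 0.322, -0.07, 1.452, 0.023, 1.371, -0.057], 'qd': [-0.001, 0.001, 0.003, 0.001, 0.0, 0.001, -0.001], 'joint_torque': [-0.001, -49.129, -0.404, -31.254, -0.064, 0.044, 0.0], 'position': [0.145, -0.633, 0.235], 'tool_rot': [-2.457, 1.956, 0.002], 'ft_force': [-0.697, 0.435, 0.21], 'torque': [-0.015, 0.03, -0.036], 'grip_width': 0.999}
top [[400.21644627   0.         314.34498232]
 [  0.         400.21644627 199.22361285]
 [  0.           0.           1.        ]] 0.008805240650910571 [[ 0.0230385  -0.99959981 -0.01641491]
 [-0.99477393 -0.02128745 -0.09985822]
 [ 0.09946883  0.01862971 -0.99486627]] [0.01552529 0.50185294 1.16215942]
side [[362.07796844   0.         318.29894057]
 [  0.         362.07796844 199.52617154]
 [  0.           0.           1.        ]] -0.04450002821487065 [[-0.75922225 -0.65044913 -0.02230475]
 [-0.31129761  0.39302511 -0.86523122]
 [ 0.57155522 -0.64995938 -0.50087667]] [0.39692476 0.21791633 0.9201964 ]
```

View pics/top0.png

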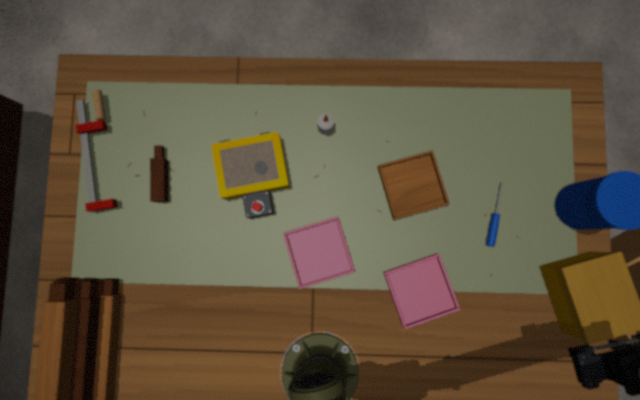

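View pics/side0.png

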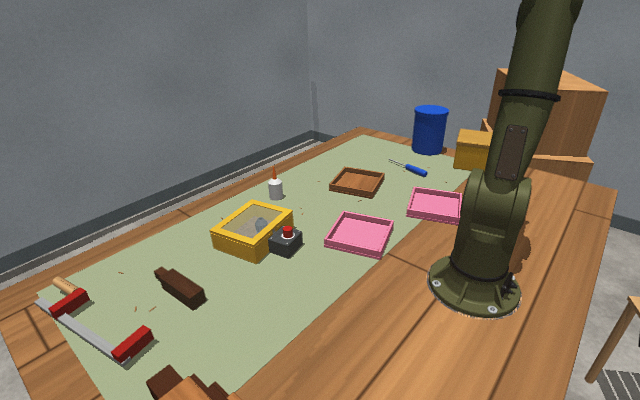

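Top view: yellow case near (250,165), red button (258,207), chuck (262,168) beneath the window, wooden tray (413,185). The bottle is at (326,123), the offcut at (159,175) and the screwdriver at (493,228). The pink trays are look-alikes.

```bash
cat > h.py <<'E'
from bench import ctrl
import cv2,numpy as np
def rays(d,px):
    p=cv2.undistortPoints(np.array(px,float).reshape(-1,1,2),d["camera_matrix"],np.array([d["k1"],0,0,0.]))[:,0]
    R,t=np.array(d["R"]),np.array(d["t"])
    return -R.T@t,(np.c_[p,np.ones(len(p))])@R
def plane(d,px,z):
    c,v=rays(d,px);return c+v*((z-c[2])/v[:,2])[:,None]
def proj(d,X):
    p,_=cv2.projectPoints(np.array(X,float).reshape(-1,1,3),cv2.Rodrigues(np.array(d["R"]))[0],np.array(d["t"]),d["camera_matrix"],np.array([d["k1"],0,0,0.]));return p[:,0]
def tri(d1,p1,d2,p2):
    c1,v1=rays(d1,[p1]);c2,v2=rays(d2,[p2]);v1=v1[0];v2=v2[0]
    s=np.linalg.lstsq(np.c_[v1,-v2],c2-c1,rcond=None)[0]
    a=c1+s[0]*v1;b=c2+s[1]*v2;return (a+b)/2,np.linalg.norm(a-b)
def big(m,roi=None):
    if roi:
        x0,y0,x1,y1=roi;k=np.zeros_like(m);k[y0:y1,x0:x1]=m[y0:y1,x0:x1];m=k
    c,_=cv2.findContours(m,cv2.RETR_EXTERNAL,cv2.CHAIN_APPROX_NONE)
    return max(c,key=cv2.contourArea)
E
python3 - <<'E'
from h import *
T=ctrl.get_image("top");S=ctrl.get_image("side")
def hs(d):return cv2.cvtColor(d["img"],cv2.COLOR_BGR2HSV)
def red(d):
    h=hs(d);return cv2.inRange(h,(0,150,90),(6,255,255))|cv2.inRange(h,(172,150,90),(180,255,255))
def cen(c):
    m=cv2.moments(c);return (m["m10"]/m["m00"],m["m01"]/m["m00"])
ct=big(red(T),(235,185,285,225));cs=big(red(S),(265,215,310,250))
print("btn",cen(ct),cv2.contourArea(ct),cen(cs),cv2.contourArea(cs),plane(T,[cen(ct)],.076),tri(T,cen(ct),S,cen(cs)))
y=cv2.inRange(hs(T),(20,140,80),(35,255,255));c=big(y,(195,115,305,210))
r=cv2.minAreaRect(c);b=cv2.boxPoints(r);print("lid",r,b);q=plane(T,b,.067);print(q,q.mean(0),np.linalg.norm(np.diff(q,axis=0),axis=1))
h=hs(T);print("traypx",h[185,413],h[165,262],h[165,235])
w=cv2.inRange(h,(5,110,40),(19,255,255));c=big(w,(360,135,465,235))
r=cv2.minAreaRect(c);b=cv2.boxPoints(r);print("tray",r);q=plane(T,b,.03);print(q,q.mean(0),np.linalg.norm(np.diff(q,axis=0),axis=1))
for n,d,R in(("t",T,(200,110,320,230)),("s",S,(200,190,320,270))):
    x0,y0,x1,y1=R;cv2.imwrite(f"pics/crop_{n}.png",cv2.resize(d["img"][y0:y1,x0:x1],None,fx=5,fy=5,interpolation=cv2.INTER_CUBIC)[:600])
E
```

```text
btn (256.17829457364337, 206.32558139534885) 43.0 (286.9109589041096, 231.10730593607303) 73.0 [[0.47250403 0.19047214 0.076     ]] (array([0.47362821, 0.19254241, 0.06463262]), np.float64(0.0005979347255393159))
lid ((249.474853515625, 164.74290466308594), (56.18040466308594, 70.82192993164062), 79.2156982421875) [[209.43329 143.77464]
 [279.0044  130.523  ]
 [289.51642 185.71117]
 [219.94531 198.96281]]
[[0.65295731 0.33520149 0.067     ]
 [0.69626053 0.13355823 0.067     ]
 [0.53471046 0.09815627 0.067     ]
 [0.49216114 0.29700048 0.067     ]] [0.59402236 0.21597912 0.067     ] [0.20624058 0.16538356 0.20334568]
traypx [ 14 169 116] [ 0  3 79] [ 16  57 103]
tray ((413.07550048828125, 184.76412963867188), (57.0046272277832, 58.24087142944336), 74.05460357666016)
[[ 0.606024   -0.15798843  0.03      ]
 [ 0.65752689 -0.32366396  0.03      ]
 [ 0.49477947 -0.36826973  0.03      ]
 [ 0.44418852 -0.20492381  0.03      ]] [ 0.55062972 -0.26371148  0.03      ] [0.17349619 0.16874951 0.17100098]
```

View pics/crop_t.png

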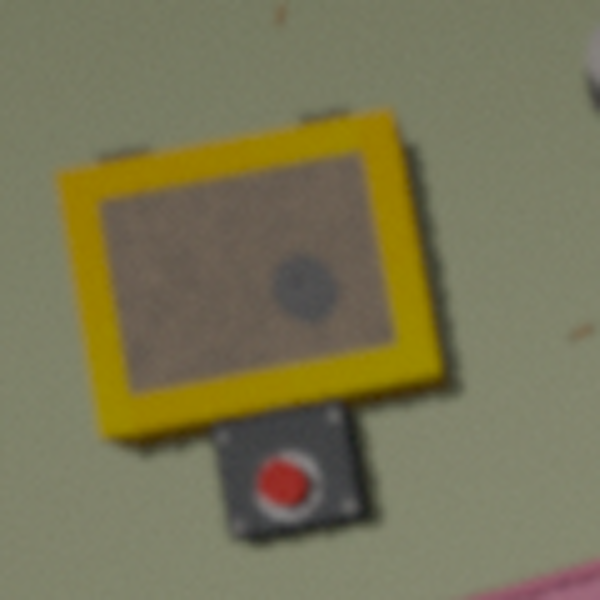

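View pics/crop_s.png

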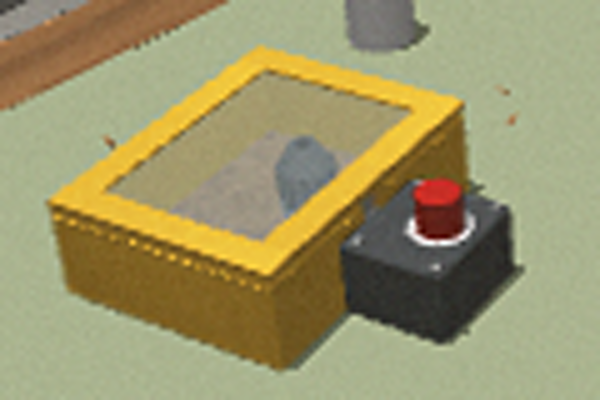

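```bash
cat >> h.py <<'E'
from scipy.spatial.transform import Rotation as Ro
def delta(target,spin_to=None):
    s=ctrl.get_state();R=Ro.from_rotvec(s["tool_rot"]).as_matrix();d=R.T@(np.array(target)-s["position"])
    print("pos",np.round(s["position"],4),"xhead",np.round(np.degrees(np.arctan2(R[1,0],R[0,0])),2),"tilt",np.round(np.degrees(np.arccos(-R[2,2])),2),"norm shift",np.round(d/.3,4))
E
python3 - <<'E'
from h import *
T=ctrl.get_image("top");S=ctrl.get_image("side")
print("btn tri",tri(T,(256.4,206.2),S,(287.2,228.2)),plane(S,[(287.2,228.2)],.076))
# lid corners read from crop_t at z=.067
cr=np.array([[60,172],[392,110],[440,378],[103,436]])/5+[200,110]-.4
q=plane(T,cr,.067);print(q)
cs=np.array([[50,205],[262,47],[465,102],[275,277]])/5+[200,190]-.4
qs=plane(S,cs,.067);print("side: left-back?, back, right, front",qs)
# chuck: top centre  crop_t (300,283)? and whole
for z,p in((.058,(298,282)),(.03,(308,290))):print("chuck",z,plane(T,[np.array(p)/5+[200,110]-.4],z))
print("chuck side top",plane(S,[np.array((307,140))/5+[200,190]-.4],.058))
delta([.47,.19,.2])
E
```

```text
btn tri (array([0.4734021 , 0.19053715, 0.0736932 ]), np.float64(0.0009059926666497404)) [[0.47133248 0.19304338 0.076     ]]
[[0.65241386 0.32883849 0.067     ]
 [0.69299803 0.13638835 0.067     ]
 [0.53607683 0.10371447 0.067     ]
 [0.49841863 0.29655804 0.067     ]]
side: left-back?, back, right, front [[0.6476041  0.33400199 0.067     ]
 [0.691956   0.13668778 0.067     ]
 [0.53844222 0.10253957 0.067     ]
 [0.49349201 0.2964504  0.067     ]]
chuck 0.058 [[0.59197483 0.1890299  0.058     ]]
chuck 0.03 [[0.59234703 0.18736941 0.03      ]]
chuck side top [[0.59425276 0.18511849 0.058     ]]
pos [ 0.1454 -0.6333  0.2362] xhead -77.06 tilt 0.04 norm shift [-2.4325 -1.6689  0.122 ]
```

Emit:
drive_tool(rows=[[[-0.4,-0.95,0,0,255],[-0.4,-0.95,0,0,255],[-0.4,-0.95,0,0,255],[-0.4,-0.95,0,0,255],[-0.4,-0.95,0,0,255],[-0.4,-0.95,0,0,255],[-0.4,-0.95,0,0,255],[-0.4,-0.95,0,0,255]]], grip_force=20)

```text
time: 1.3
position: [0.3947, -0.4542, 0.2364]
tool_rot: [2.454, -1.96, -0.001]
ft_force: [0.6, -0.4, 0.4]
grip_width: 0.169
```

Button at about (0.473,0.190), which agrees from the top view, both views triangulated, and the lid edge. Chuck at about (0.5925,0.188).

Emit:
drive_tool(rows=[[[-0.9,-0.55,0,0,255],[-0.9,-0.55,0,0,255],[-0.9,-0.55,0,0,255],[-0.9,-0.55,0,0,255],[-0.9,-0.55,0,0,255],[-0.9,-0.55,0,0,255],[-0.9,-0.55,0,0,255],[-0.9,-0.55,0,0,255]]])

```text
time: 2.3
position: [0.496, -0.1553, 0.2364]
tool_rot: [2.453, -1.962, -0.0]
ft_force: [-0.1, 0.8, 0.3]
grip_width: 0.006
```

```bash
python3 -c "
from h import *
delta([.469,.189,.2])"
```

```text
pos [ 0.496  -0.1553  0.2364] xhead -77.31 tilt 0.04 norm shift [-1.1396 -0.1645  0.1206]
```

Emit:
drive_tool(rows=[[[-0.95,-0.15,0,0,255],[-0.95,-0.15,0,0,255],[-0.95,-0.15,0,0,255],[-0.95,-0.15,0,0,255],[-0.95,-0.15,0,0,255],[-0.95,-0.15,0,0,255],[-0.95,-0.15,0,0,255]]])

```text
time: 3.18
position: [0.4773, 0.1329, 0.2363]
tool_rot: [2.454, -1.96, 0.0]
ft_force: [-1.0, -0.5, -0.9]
grip_width: 0.004
```

```bash
python3 -c "
from h import *
delta([.469,.189,.115])"
```

```text
pos [0.4773 0.1329 0.2363] xhead -77.24 tilt 0.05 norm shift [-0.1887 -0.0144  0.4043]
```

Emit:
drive_tool(rows=[[[-0.19,-0.014,0.1,0,255],[-0.19,-0.014,0.2,0,255],[-0.19,-0.014,0.3,0,255],[-0.19,-0.014,0.4,0,255],[-0.19,-0.014,0.4,0,255],[-0.19,-0.014,0.4,0,255],[-0.19,-0.014,0.4,0,255]]])

```text
time: 4.05
position: [0.4694, 0.1915, 0.1179]
tool_rot: [-2.455, 1.957, -0.003]
ft_force: [0.0, 0.6, -0.6]
grip_width: 0.004
```

```bash
python3 -c "
from h import *
delta([.469,.189,.093])
for n,R in (('top',(200,110,320,230)),('side',(200,150,340,270))):
    d=ctrl.get_image(n);x0,y0,x1,y1=R;cv2.imwrite(f'pics/{n}1.png',cv2.resize(d['img'][y0:y1,x0:x1],None,fx=5,fy=5))
print(ctrl.get_state()['ft_force'])
"
```

```text
pos [0.4694 0.1915 0.1179] xhead -77.13 tilt 0.14 norm shift [0.0077 0.0032 0.0831]
[-0.44556271 -0.51661659 -0.21655342]
```

View pics/side1.png

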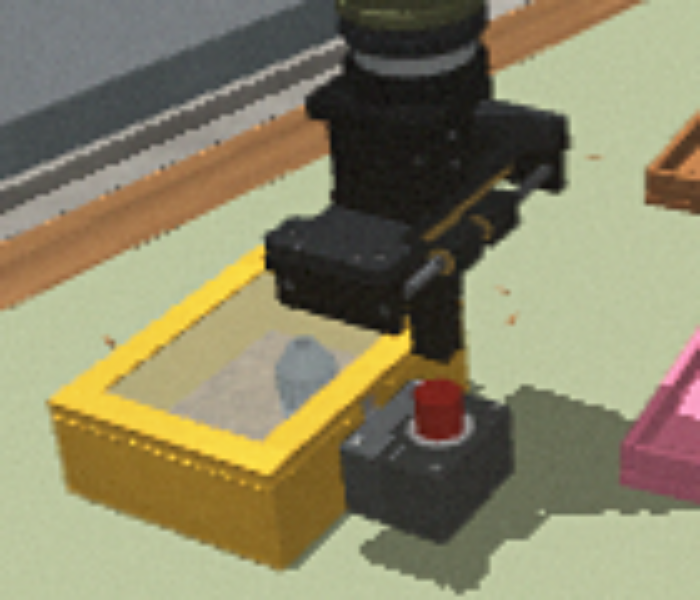

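View pics/top1.png

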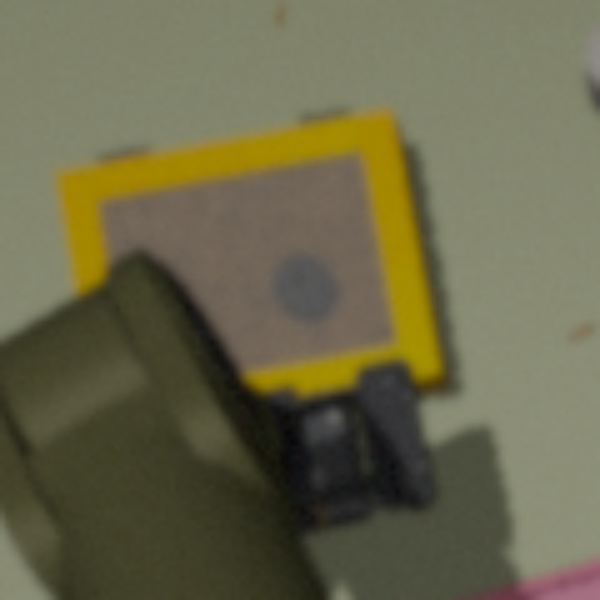

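```bash
python3 -c "
from h import *
d=ctrl.get_image('side');cv2.imwrite('pics/side2.png',d['img'])
print(np.round(ctrl.get_state()['joint_positions'],2))
t=ctrl.get_image('top')
# tool axis points at heights, projected
for z in (.118,.2,.3,.4,.5): print(z,proj(d,[[.469,.191,z]]),proj(t,[[.469,.191,z]]))
"
```

```text
[ 0.32  0.19 -0.82  1.92  0.15  1.09 -1.91]
0.118 [[287.32175483 215.6914903 ]] [[253.46513053 206.33586468]]
0.2 [[285.3147218  189.74109327]] [[248.03016522 203.67409555]]
0.3 [[282.64867437 154.9685967 ]] [[240.08775767 199.78457575]]
0.4 [[279.71574074 116.30294469]] [[230.20257948 194.94409332]]
0.5 [[276.48608037  73.19676232]] [[217.56188996 188.75503133]]
```

View pics/side2.png

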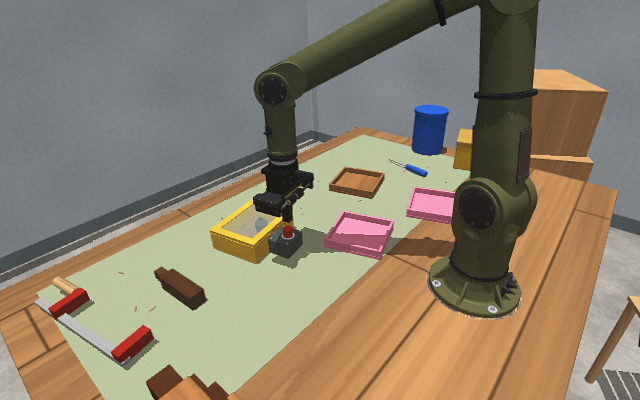

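Side: the wide gripper body lies along the case's y and the wrist is high, so the lid's swing is clear. Coming down to just above the button.

Emit:
drive_tool(rows=[[[0.007,0.006,0.03,0,255],[0.007,0.006,0.06,0,255],[0.007,0.006,0.075,0,255],[0.007,0.006,0.075,0,255],[0.007,0.006,0.075,0,255]]])

```text
time: 4.88
position: [0.467, 0.1894, 0.0941]
tool_rot: [-2.458, 1.957, -0.0]
ft_force: [0.6, -0.3, -0.3]
grip_width: 0.002
```

```bash
cat > chk.py <<'E'
from h import *
delta([.468,.189,.090])
d=ctrl.get_image('side')
f=[]
for i in range(3):
    f.append(ctrl.get_state()['ft_force'][2]); ctrl.get_image('side') if i<2 else 0
print(np.round(f,2),ctrl.get_state()['time'])
y=cv2.inRange(cv2.cvtColor(d['img'],cv2.COLOR_BGR2HSV),(18,120,80),(35,255,255))[190:270,200:262]
print('yellow',int((y>0).sum()))
E
python3 chk.py
```

```text
pos [0.467  0.1894 0.0941] xhead -77.05 tilt 0.01 norm shift [ 0.0021 -0.0031  0.0137]
[ 0.32 -0.82  0.99] 5.025
yellow 1481
```

Emit:
drive_tool(rows=[[[0,0,0.005,0,255],[0,0,0.01,0,255],[0,0,0.015,0,255],[0,0,0.02,0,255],[0,0,0.02,0,255]]])

```text
time: 5.65
position: [0.4669, 0.1892, 0.088]
tool_rot: [2.457, -1.957, 0.0]
ft_force: [-0.1, -1.1, 3.5]
grip_width: 0.005
```

```bash
sed -i 's/range(3)/range(5)/;s/i<2/i<4/' chk.py; python3 chk.py
```

```text
pos [0.4669 0.1892 0.088 ] xhead -77.06 tilt 0.01 norm shift [ 0.0014 -0.0035 -0.0066]
[0.9  2.8  1.08 1.53 2.79] 5.9
yellow 1491
```

Emit:
drive_tool(rows=[[[0,0,0.003,0,255],[0,0,0.006,0,255],[0,0,0.006,0,255]]])

```text
time: 6.28
position: [0.4669, 0.1892, 0.0861]
tool_rot: [2.458, -1.957, 0.0]
ft_force: [-0.8, -0.5, 2.5]
grip_width: 0.006
```

```bash
python3 chk.py
```

```text
pos [0.4669 0.1892 0.0861] xhead -77.06 tilt 0.0 norm shift [ 0.0015 -0.0036 -0.0128]
[2.78 2.85 1.52 2.38 2.87] 6.525
yellow 1493
```

Emit:
drive_tool(rows=[[[0,0,0.003,0,255],[0,0,0.006,0,255],[0,0,0.006,0,255]]])

```text
time: 6.9
position: [0.4669, 0.1892, 0.0844]
tool_rot: [2.458, -1.957, 0.0]
ft_force: [-1.4, -0.2, 2.8]
grip_width: 0.0
```

```bash
python3 chk.py
```

```text
pos [0.4669 0.1892 0.0844] xhead -77.06 tilt 0.01 norm shift [ 0.0015 -0.0035 -0.0188]
[2.71 3.69 2.53 2.19 3.24] 7.15
yellow 1495
```

Emit:
drive_tool(rows=[[[0,0,0.003,0,255],[0,0,0.006,0,255],[0,0,0.006,0,255]]])

```text
time: 7.52
position: [0.4669, 0.1892, 0.0825]
tool_rot: [2.458, -1.957, 0.0]
ft_force: [-1.4, -0.1, 2.3]
grip_width: 0.001
```

```bash
python3 chk.py
```

```text
pos [0.4669 0.1892 0.0825] xhead -77.06 tilt 0.0 norm shift [ 0.0015 -0.0035 -0.0249]
[3.28 3.26 2.57 3.27 3.41] 7.775
yellow 1499
```

Emit:
drive_tool(rows=[[[0,0,0.003,0,255],[0,0,0.006,0,255],[0,0,0.006,0,255]]])

```text
time: 8.15
position: [0.4669, 0.1892, 0.0807]
tool_rot: [2.457, -1.957, -0.0]
ft_force: [-0.9, -1.1, 2.8]
grip_width: 0.007
```

```bash
python3 chk.py
```

```text
pos [0.4669 0.1892 0.0807] xhead -77.06 tilt 0.01 norm shift [ 0.0014 -0.0036 -0.0309]
[3.48 3.53 3.13 3.01 2.82] 8.4
yellow 1497
```

Emit:
drive_tool(rows=[[[0,0,0.003,0,255],[0,0,0.006,0,255],[0,0,0.006,0,255]]])

```text
time: 8.78
position: [0.4669, 0.1892, 0.079]
tool_rot: [2.458, -1.957, 0.0]
ft_force: [-1.3, -1.3, 3.9]
grip_width: 0.008
```

```bash
python3 chk.py
```

```text
pos [0.4669 0.1892 0.079 ] xhead -77.06 tilt 0.0 norm shift [ 0.0015 -0.0035 -0.0368]
[3.33 3.06 3.53 3.29 3.76] 9.025
yellow 1498
```

Emit:
drive_tool(rows=[[[0,0,0.003,0,255],[0,0,0.006,0,255],[0,0,0.006,0,255]]])

```text
time: 9.4
position: [0.4669, 0.1892, 0.0772]
tool_rot: [2.458, -1.957, 0.0]
ft_force: [-0.2, -1.8, 3.4]
grip_width: 0.011
```

```bash
python3 chk.py
```

```text
pos [0.4669 0.1892 0.0772] xhead -77.06 tilt 0.0 norm shift [ 0.0015 -0.0035 -0.0428]
[4.25 2.46 3.49 3.32 3.73] 9.65
yellow 1499
```

Emit:
drive_tool(rows=[[[0,0,0.003,0,255],[0,0,0.006,0,255],[0,0,0.006,0,255]]])

```text
time: 10.02
position: [0.4669, 0.1892, 0.0757]
tool_rot: [2.457, -1.957, 0.0]
ft_force: [-1.1, -1.7, 6.5]
grip_width: 0.001
```

```bash
python3 chk.py
```

```text
pos [0.4669 0.1892 0.0757] xhead -77.06 tilt 0.02 norm shift [ 0.0015 -0.0034 -0.0476]
[7.8  5.24 6.69 6.97 6.94] 10.275
yellow 1502
```

The step is felt (3.5 to 6.7 N), so the stem met the hook at z of about 0.0757–0.0772. From here I use smaller steps.

Emit:
drive_tool(rows=[[[0,0,0.003,0,255],[0,0,0.006,0,255],[0,0,0.006,0,255]]])

```text
time: 10.65
position: [0.4669, 0.1892, 0.0741]
tool_rot: [2.457, -1.957, 0.001]
ft_force: [-1.4, -0.7, 7.1]
grip_width: 0.008
```

```bash
python3 chk.py
```

```text
pos [0.4669 0.1892 0.0741] xhead -77.06 tilt 0.03 norm shift [ 0.0016 -0.0033 -0.0531]
[7.63 7.75 7.77 7.9  8.93] 10.9
yellow 1507
```

Emit:
drive_tool(rows=[[[0,0,0.002,0,255],[0,0,0.004,0,255],[0,0,0.004,0,255]]])

```text
time: 11.28
position: [0.4669, 0.1892, 0.0729]
tool_rot: [2.457, -1.957, 0.001]
ft_force: [-2.2, -0.8, 8.4]
grip_width: 0.005
```

```bash
python3 chk.py
```

```text
pos [0.4669 0.1892 0.0729] xhead -77.06 tilt 0.03 norm shift [ 0.0016 -0.0034 -0.0569]
[9.16 8.89 8.42 8.86 8.08] 11.525
yellow 1515
```

Emit:
drive_tool(rows=[[[0,0,0.002,0,255],[0,0,0.003,0,255],[0,0,0.003,0,255]]])

```text
time: 11.9
position: [0.4669, 0.1893, 0.0721]
tool_rot: [2.457, -1.957, 0.001]
ft_force: [-2.2, -1.2, 8.8]
grip_width: 0.006
```

```bash
python3 chk.py
```

```text
pos [0.4669 0.1893 0.0721] xhead -77.06 tilt 0.03 norm shift [ 0.0017 -0.0033 -0.0596]
[9.09 7.67 8.84 9.51 9.69] 12.15
yellow 1519
```

Emit:
drive_tool(rows=[[[0,0,0.002,0,255],[0,0,0.003,0,255],[0,0,0.003,0,255]]])

```text
time: 12.52
position: [0.4669, 0.1892, 0.0713]
tool_rot: [2.457, -1.957, 0.001]
ft_force: [-2.2, -1.9, 9.6]
grip_width: 0.007
```

```bash
python3 chk.py
```

```text
pos [0.4669 0.1892 0.0713] xhead -77.06 tilt 0.04 norm shift [ 0.0016 -0.0034 -0.0624]
[8.93 9.68 8.55 9.68 9.73] 12.775
yellow 1520
```

Emit:
drive_tool(rows=[[[0,0,0.002,0,255],[0,0,0.002,0,255],[0,0,0.002,0,255]]])

```text
time: 13.15
position: [0.4669, 0.1892, 0.0704]
tool_rot: [2.457, -1.957, 0.001]
ft_force: [-1.9, -1.6, 7.4]
grip_width: 0.005
```

```bash
python3 chk.py
```

```text
pos [0.4669 0.1892 0.0704] xhead -77.06 tilt 0.03 norm shift [ 0.0016 -0.0035 -0.0652]
[7.77 7.77 7.28 7.34 7.73] 13.4
yellow 1535
```

The force dropped, so the lid has probably released. Checking.

```bash
python3 -c "
from h import *
d=ctrl.get_image('side');cv2.imwrite('pics/side3.png',cv2.resize(d['img'][130:280,180:340],None,fx=3,fy=3));print(ctrl.get_state()['time'])"
```

```text
13.45
```

View pics/side3.png

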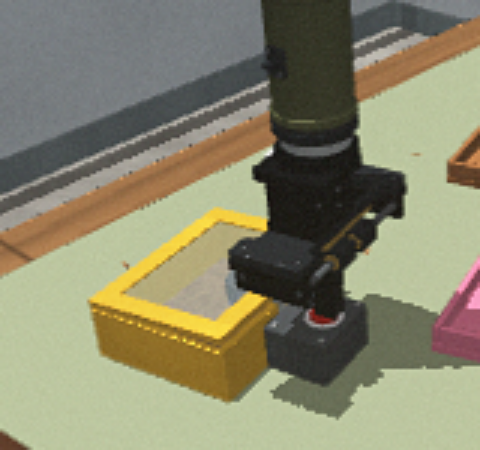

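The lid's front edge looks slightly raised, near (165,330) in the crop. I'll hold still and look again.

Emit:
drive_tool(rows=[[[0,0,0,0,255],[0,0,0,0,255],[0,0,0,0,255],[0,0,0,0,255]]])

```text
time: 13.95
position: [0.4669, 0.1892, 0.0704]
tool_rot: [2.457, -1.957, 0.0]
ft_force: [-1.1, -1.1, 7.4]
grip_width: 0.006
```

```bash
python3 chk.py;python3 -c "
from h import *
d=ctrl.get_image('side');cv2.imwrite('pics/side4.png',cv2.resize(d['img'][130:280,180:340],None,fx=3,fy=3));print(ctrl.get_state()['time'])"
```

```text
pos [0.4669 0.1892 0.0704] xhead -77.06 tilt 0.02 norm shift [ 0.0015 -0.0034 -0.0652]
[8.17 7.01 7.61 6.82 6.88] 14.2
yellow 1536
14.25
```

View pics/side4.png

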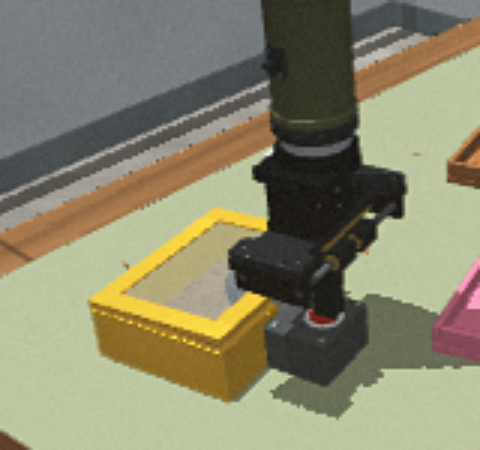

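```bash
python3 -c "
from h import *
a=cv2.imread('pics/side0.png');d=ctrl.get_image('side');b=d['img'];cv2.imwrite('pics/side5.png',b)
o=[cv2.resize(i[185:270,200:300],None,fx=4,fy=4,interpolation=cv2.INTER_NEAREST) for i in (a,b)]
cv2.imwrite('pics/cmp.png',np.hstack(o));print(ctrl.get_state()['time'])
s=ctrl.get_state();print(s['ft_force'],s['torque'],s['grip_width'])
"
```

```text
14.3
[-1.07529018 -1.2448446   7.15711433] [-0.30604437  0.3806096   0.04529566] 0.012172295521825383
```

View pics/cmp.png

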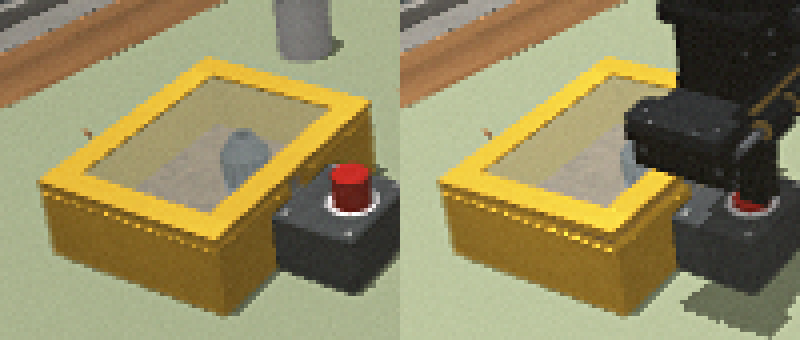

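The lid is still shut, so I press a fraction further in small steps. The force is only 7 N.

Emit:
drive_tool(rows=[[[0,0,0.001,0,255],[0,0,0.001,0,255]]])

```text
time: 14.55
position: [0.4669, 0.1892, 0.0704]
tool_rot: [2.457, -1.957, 0.001]
ft_force: [-2.7, -1.8, 10.0]
grip_width: 0.007
```

```bash
python3 chk.py
```

```text
pos [0.4669 0.1892 0.0704] xhead -77.06 tilt 0.04 norm shift [ 0.0016 -0.0033 -0.0652]
[11.08 10.7  10.55 10.48 11.08] 14.8
yellow 1434
```

```bash
python3 -c "
from h import *
d=ctrl.get_image('side');cv2.imwrite('pics/side6.png',cv2.resize(d['img'][100:280,180:340],None,fx=3,fy=3));print(ctrl.get_state()['time'])"
```

```text
14.85
```

View pics/side6.png

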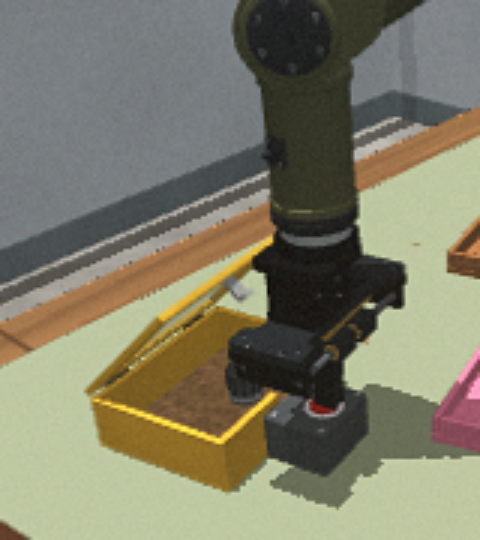

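The lid is swinging open; its left edge is at (95,390) rising to (270,240) in the crop. I'll back off straight up and slightly away.

Emit:
drive_tool(rows=[[[0,0,-0.02,0,255],[0,0.03,-0.08,0,255],[0,0.06,-0.2,0,255],[0,0.06,-0.35,0,255],[0,0.06,-0.5,0,255],[0,0.06,-0.5,0,255],[0,0.06,-0.5,0,255],[0,0.06,-0.5,0,255],[0,0.06,-0.5,0,255],[0,0.06,-0.5,0,115],[0,0.06,-0.5,0,115],[0,0.06,-0.5,0,115],[0,0.06,-0.5,0,115],[0,0.06,-0.5,0,115]]])

```text
time: 16.6
position: [0.4493, 0.1852, 0.2197]
tool_rot: [2.458, -1.957, 0.0]
ft_force: [0.8, -0.8, -0.0]
grip_width: 0.483
```

```bash
python3 -c "
from h import *
delta([.5925,.188,.2])
t=ctrl.get_image('top');cv2.imwrite('pics/top7.png',cv2.resize(t['img'][80:230,170:350],None,fx=4,fy=4))
d=ctrl.get_image('side');cv2.imwrite('pics/side7.png',d['img']);s=ctrl.get_state();print(s['time'],s['grip_width'])"
```

```text
pos [0.4493 0.1852 0.2197] xhead -77.06 tilt 0.01 norm shift [ 0.0977 -0.4672  0.0658]
16.7 0.5240223710947832
```

View pics/top7.png

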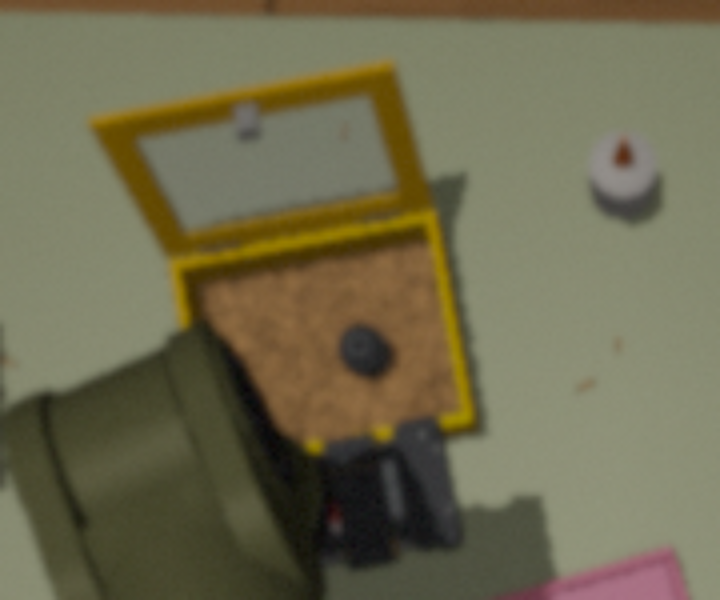

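View pics/side7.png

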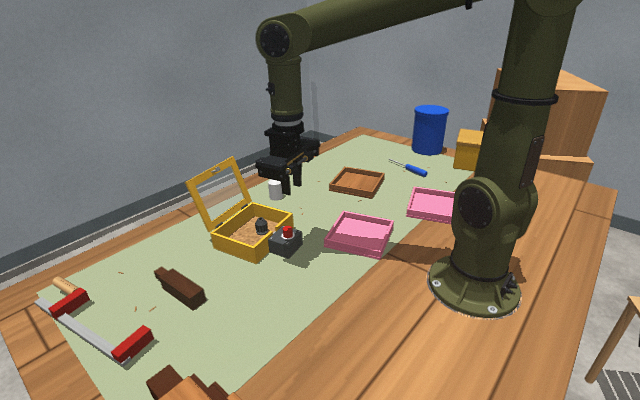

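The lid stands fully open, leaning back, with the chuck at crop (366,350) and the bottle undisturbed. Measuring the chuck now that it is uncovered.

Run:
```python
from h import *
T=ctrl.get_image("top");S=ctrl.get_image("side")
def cen(c):
    m=cv2.moments(c);return (m["m10"]/m["m00"],m["m01"]/m["m00"])
for n,d,roi in(("T",T,(250,155,275,180)),("S",S,(252,212,272,238))):
    h=cv2.cvtColor(d["img"],cv2.COLOR_BGR2HSV);x0,y0,x1,y1=roi
    m=cv2.inRange(h,(0,0,0),(180,90,90)); c=big(m,roi);print(n,cv2.boundingRect(c),cen(c),cv2.contourArea(c))
    (cx,cy),r=cv2.minEnclosingCircle(c);print((cx,cy),r)
    for z in(.044,.033,.058):print(z,plane(d,[cen(c)],z),plane(d,[(cx,cy)],z))
    cv2.imwrite(f"pics/ck{n}.png",cv2.resize(d["img"][y0-10:y1+10,x0-10:x1+10],None,fx=10,fy=10))
    if n=="T":a=cen(c)
    else:print(tri(T,a,S,cen(c)))
# lid top edge corners from top7 crop, check angle
p=np.array([[92,122],[392,65]])/4+[170,80]-.4
s=np.array([[187,186],[236,157]])
for i in range(2):print("lid corner",tri(T,p[i],S,s[i]))
X=proj(T,[[.5925,.188,.033],[.5925,.188,.058]]);print(X,proj(S,[[.5925,.188,.033],[.5925,.188,.058],[.5925,.188,.008]]))
```

```text
T (255, 162, 12, 12) (260.505376344086, 167.25089605734766) 93.0
(260.3235168457031, 167.3235321044922) 6.275921821594238
0.044 [[0.59086008 0.18728421 0.044     ]] [[0.59063229 0.18781369 0.044     ]]
0.033 [[0.59282423 0.1890132  0.033     ]] [[0.59259429 0.18954769 0.033     ]]
0.058 [[0.58836025 0.18508368 0.058     ]] [[0.58813521 0.18560678 0.058     ]]
S (255, 217, 13, 18) (261.0111482720178, 226.16053511705687) 149.5
(261.0, 225.73529052734375) 8.792449951171875
0.044 [[0.57562152 0.20352783 0.044     ]] [[0.57738008 0.20201032 0.044     ]]
0.033 [[0.58873568 0.19337321 0.033     ]] [[0.59052573 0.19182852 0.033     ]]
0.058 [[0.55893077 0.2164519  0.058     ]] [[0.56064925 0.21496897 0.058     ]]
(array([0.59354532, 0.18964799, 0.02896505]), np.float64(1.6333220364131456e-06))
lid corner (array([0.70852014, 0.34335511, 0.19736859]), np.float64(0.005434242850749786))
lid corner (array([0.74374541, 0.14564301, 0.20819164]), np.float64(0.011598946374241335))
[[260.84087243 167.36518213]
 [259.5589678  165.82929488]] [[261.50314909 224.96737398]
 [260.67498419 218.19444659]
 [262.31460998 231.58864809]]
```

```bash
python3 -c "
import cv2,numpy as np
a=cv2.imread('pics/ckT.png');b=cv2.imread('pics/ckS.png');h=max(a.shape[0],b.shape[0])
f=lambda i:cv2.copyMakeBorder(i,0,h-i.shape[0],0,0,0)
cv2.imwrite('pics/ck.png',np.hstack([f(a),f(b)])[:600,:800])"
```

```text
(no output)
```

View pics/ck.png

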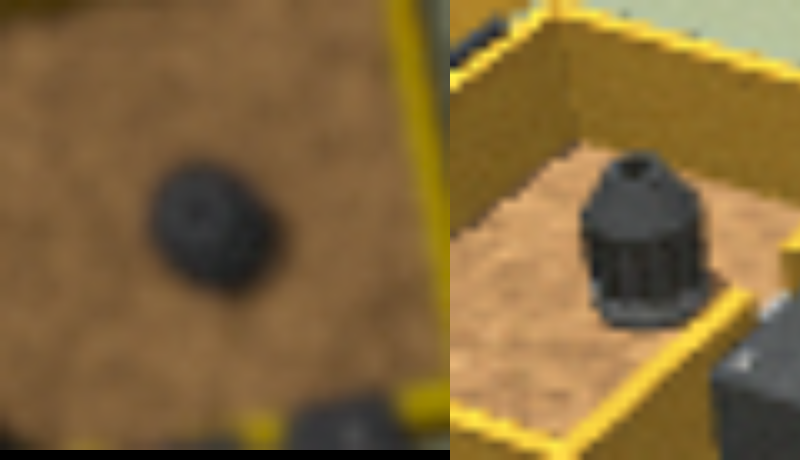

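Chuck at about (0.592,0.189), with both views agreeing within 2 mm. Moving over it with the jaws part open.

Emit:
drive_tool(rows=[[[0.03,-0.15,0,0,60],[0.06,-0.3,0,0,60],[0.094,-0.467,0,0,60],[0.094,-0.467,0,0,60],[0.094,-0.467,0,0,60],[0.094,-0.467,0.15,0,60],[0.094,-0.467,0.25,0,60],[0.094,-0.467,0.25,0,60],[0.094,-0.467,0.25,0,60]]])

```text
time: 17.92
position: [0.5924, 0.1896, 0.1468]
tool_rot: [-2.457, 1.955, -0.003]
ft_force: [0.2, -0.2, 0.3]
grip_width: 0.768
```

```bash
python3 -c "
from h import *
delta([.592,.189,.028])
t=ctrl.get_image('top');
d=ctrl.get_image('side');cv2.imwrite('pics/s8.png',cv2.resize(d['img'][110:260,170:340],None,fx=4,fy=4));s=ctrl.get_state();print(s['time'],s['grip_width'])"
```

```text
pos [0.5924 0.1896 0.1468] xhead -77.03 tilt 0.15 norm shift [0.0015 0.0029 0.3959]
18.025 0.7617931959254494
```

View pics/s8.png

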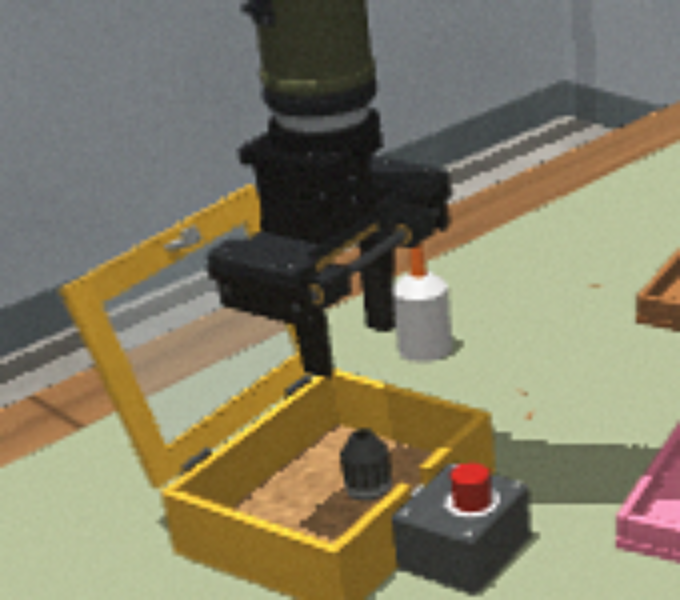

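The fingers straddle the chuck and the lid is well behind. Going down.

Emit:
drive_tool(rows=[[[0.002,0.003,0.08,0,60],[0.002,0.003,0.16,0,60],[0.002,0.003,0.24,0,60],[0.002,0.003,0.31,0,60],[0.002,0.003,0.36,0,60],[0.002,0.003,0.385,0,60],[0.002,0.003,0.385,0,60],[0.002,0.003,0.385,0,60]]])

```text
time: 19.02
position: [0.592, 0.1886, 0.03]
tool_rot: [-2.457, 1.956, -0.001]
ft_force: [-0.1, -1.1, -0.0]
grip_width: 0.765
```

```bash
python3 -c "
from h import *
delta([.592,.189,.028])
d=ctrl.get_image('side');cv2.imwrite('pics/s9.png',cv2.resize(d['img'][130:260,190:320],None,fx=4,fy=4));s=ctrl.get_state();print(s['time'],s['grip_width'],s['ft_force'])"
```

```text
pos [0.592  0.1886 0.03  ] xhead -77.06 tilt 0.07 norm shift [-0.0014 -0.0003  0.0067]
19.075 0.7656511790224358 [ 0.6686846  -0.12999603 -0.10579303]
```

View pics/s9.png

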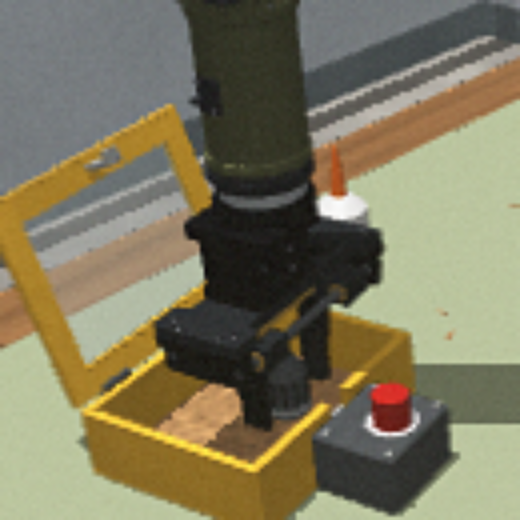

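The chuck sits between the fingers. Closing.

Emit:
drive_tool(rows=[[[0,0,0,0,90],[0,0,0,0,120],[0,0,0,0,150],[0,0,0,0,200],[0,0,0,0,255],[0,0,0,0,255],[0,0,0,0,255],[0,0,0,0,255]]], grip_force=25)

```text
time: 20.08
position: [0.5914, 0.1884, 0.0292]
tool_rot: [-2.458, 1.957, 0.0]
ft_force: [-0.5, 0.2, 1.1]
grip_width: 0.404
```

Emit:
drive_tool(rows=[[[0,0,-0.02,0,255],[0,0,-0.06,0,255],[0,0,-0.12,0,255],[0,0,-0.2,0,255],[0,0,-0.3,0,255],[0,0,-0.4,0,255],[0,0,-0.5,0,255],[0,0,-0.6,0,255],[0,0,-0.6,0,255],[0,0,-0.6,0,255]]])

```text
time: 21.32
position: [0.5908, 0.1879, 0.2085]
tool_rot: [2.457, -1.956, -0.0]
ft_force: [-0.2, 1.0, -4.1]
grip_width: 0.402
```

```bash
python3 -c "
from h import *
delta([.5506,-.2637,.21])
d=ctrl.get_image('side');cv2.imwrite('pics/s10.png',cv2.resize(d['img'][100:260,180:340],None,fx=4,fy=4)[:600]);s=ctrl.get_state();print(s['time'],s['grip_width'],s['ft_force'])"
```

```text
pos [0.5908 0.1879 0.2085] xhead -77.06 tilt 0.07 norm shift [ 1.4372  0.4679 -0.0037]
21.375 0.4068857828083939 [-0.13281223  0.21078867 -3.8739462 ]
```

View pics/s10.png

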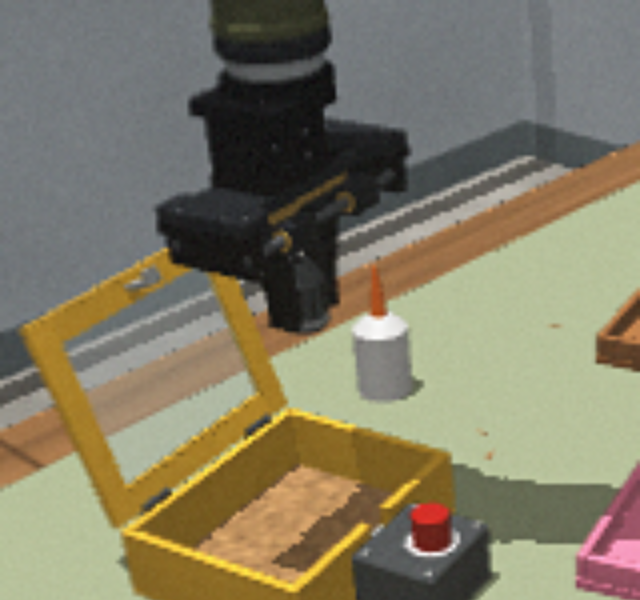

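The chuck is gripped upright (opening 35 mm, weight felt) and lifted clear. Carrying it to the tray.

Emit:
drive_tool(rows=[[[0.1,0.1,0,0,255],[0.25,0.25,0,0,255],[0.4,0.4,0,0,255],[0.55,0.4,0,0,255],[0.7,0.4,0,0,255],[0.85,0.4,0,0,255],[0.85,0.4,0,0,255],[0.85,0.4,0,0,255]]])

```text
time: 22.38
position: [0.5308, -0.0863, 0.208]
tool_rot: [2.458, -1.957, -0.004]
ft_force: [-0.3, -0.6, -2.4]
grip_width: 0.404
```

Emit:
drive_tool(rows=[[[0.15,0.02,0,0,255],[0.3,0.04,0,0,255],[0.45,0.06,0,0,255],[0.587,0.068,0,0,255],[0.587,0.068,0,0,255],[0.587,0.068,0,0,255],[0.587,0.068,0,0,255]]])

```text
time: 23.25
position: [0.5515, -0.2608, 0.2092]
tool_rot: [-2.461, 1.952, 0.001]
ft_force: [0.3, 0.1, -2.5]
grip_width: 0.403
```

```bash
python3 -c "
from h import *
delta([.5506,-.2637,.0295])
d=ctrl.get_image('side');cv2.imwrite('pics/s11.png',cv2.resize(d['img'][60:210,280:440],None,fx=4,fy=4)[:600]);s=ctrl.get_state();print(s['time'],s['grip_width'],s['ft_force'])"
```

```text
pos [ 0.5515 -0.2608  0.2092] xhead -76.87 tilt 0.04 norm shift [0.0092 0.0053 0.5991]
23.3 0.4069142077157727 [-0.06717447  0.6870256  -3.08342359]
```

View pics/s11.png

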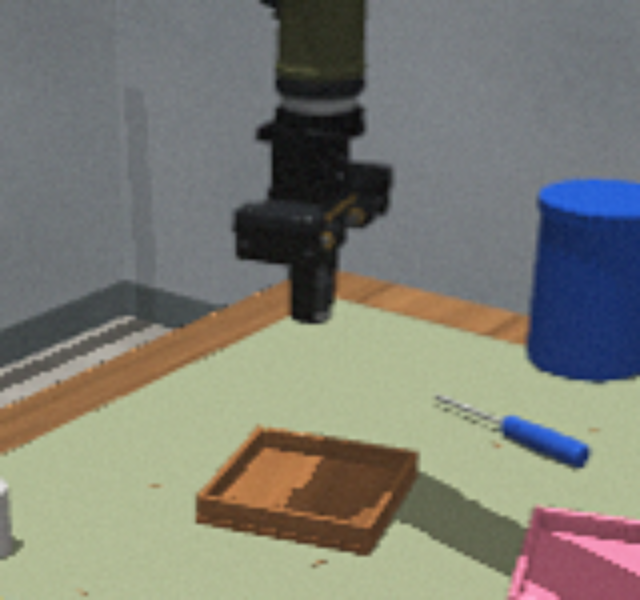

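The chuck hangs above the wooden tray. Lowering it, slowly at the end.

Emit:
drive_tool(rows=[[[0.009,0.005,0.1,0,255],[0.009,0.005,0.2,0,255],[0.009,0.005,0.3,0,255],[0.009,0.005,0.4,0,255],[0.009,0.005,0.48,0,255],[0.009,0.005,0.54,0,255],[0.009,0.005,0.57,0,255],[0.009,0.005,0.57,0,255],[0.009,0.005,0.57,0,255],[0.009,0.005,0.57,0,255]]])

```text
time: 24.55
position: [0.5509, -0.2666, 0.0392]
tool_rot: [-2.457, 1.957, -0.003]
ft_force: [-0.3, -0.0, -2.4]
grip_width: 0.406
```

```bash
python3 chk.py
```

```text
pos [ 0.5509 -0.2666  0.0392] xhead -77.06 tilt 0.1 norm shift [-1.5417 -0.0709 -0.1711]
[-2.17 -3.   -2.35 -3.68 -3.14] 24.8
yellow 2121
```

10 mm to go, at 1.2 mm per row or less.

Emit:
drive_tool(rows=[[[0,0,0.004,0,255],[0,0,0.008,0,255],[0,0,0.012,0,255],[0,0,0.016,0,255],[0,0,0.02,0,255],[0,0,0.024,0,255],[0,0,0.027,0,255],[0,0,0.027,0,255]]])

```text
time: 25.8
position: [0.5502, -0.2663, 0.0301]
tool_rot: [2.457, -1.957, -0.0]
ft_force: [-0.7, -0.7, -3.0]
grip_width: 0.403
```

```bash
python3 chk.py
```

```text
pos [ 0.5502 -0.2663  0.0301] xhead -77.07 tilt 0.01 norm shift [-1.5405 -0.0726 -0.1998]
[-3.53 -2.86 -3.07 -2.83 -2.87] 26.05
yellow 2121
```

Emit:
drive_tool(rows=[[[0,0,0.001,0,255],[0,0,0.002,0,255],[0,0,0.003,0,255],[0,0,0.003,0,255]]])

```text
time: 26.55
position: [0.5502, -0.2663, 0.0293]
tool_rot: [2.457, -1.957, 0.0]
ft_force: [-0.3, 0.2, -2.2]
grip_width: 0.405
```

```bash
python3 chk.py
```

```text
pos [ 0.5502 -0.2663  0.0293] xhead -77.06 tilt 0.01 norm shift [-1.5406 -0.0726 -0.2027]
[-2.09 -2.92 -3.2  -3.22 -3.03] 26.8
yellow 2120
```

Emit:
drive_tool(rows=[[[0,0,0.001,0,255],[0,0,0.002,0,255],[0,0,0.003,0,255],[0,0,0.003,0,255]]])

```text
time: 27.3
position: [0.5503, -0.2663, 0.0292]
tool_rot: [2.457, -1.957, 0.0]
ft_force: [-3.2, 1.5, 5.5]
grip_width: 0.408
```

```bash
python3 chk.py
```

```text
pos [ 0.5503 -0.2663  0.0292] xhead -77.06 tilt 0.03 norm shift [-1.5405 -0.0724 -0.2033]
[6.1  5.65 5.75 6.09 5.74] 27.55
yellow 2121
```

Touchdown felt (about 8 N). Releasing gently, then rising.

Emit:
drive_tool(rows=[[[0,0,-0.002,0,255],[0,0,-0.002,0,140],[0,0,-0.002,0,120],[0,0,-0.002,0,100],[0,0,-0.002,0,80],[0,0,-0.002,0,60],[0,0,-0.002,0,60],[0,0,-0.002,0,60]]])

```text
time: 28.55
position: [0.5502, -0.2663, 0.0289]
tool_rot: [2.458, -1.957, -0.0]
ft_force: [-0.3, 0.4, -0.5]
grip_width: 0.756
```

```bash
python3 chk.py; python3 -c "
from h import *
d=ctrl.get_image('side');cv2.imwrite('pics/s12.png',cv2.resize(d['img'][60:210,280:440],None,fx=4,fy=4)[:600]);s=ctrl.get_state();print(s['time'],s['grip_width'],s['ft_force'])"
```

```text
pos [ 0.5502 -0.2663  0.0289] xhead -77.06 tilt 0.0 norm shift [-1.5405 -0.0726 -0.2037]
[-0.65  0.55 -0.17  0.29  0.18] 28.8
yellow 2121
28.85 0.768778248967939 [ 0.47059735 -0.09397442 -0.58157743]
```

View pics/s12.png

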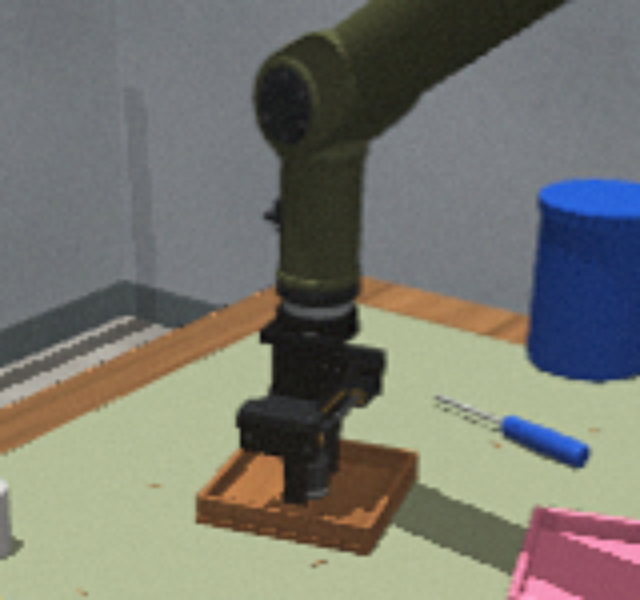

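The chuck stands free between the open fingers. Rising straight up.

Emit:
drive_tool(rows=[[[0,0,-0.03,0,60],[0,0,-0.08,0,60],[0,0,-0.18,0,60],[0,0,-0.3,0,60],[0,0,-0.45,0,60],[0,0,-0.6,0,60],[0,0,-0.75,0,60],[0,0,-0.75,0,60],[0,0,-0.75,0,60],[0,0,-0.75,0,60],[0,0,-0.75,0,60]]])

```text
time: 30.22
position: [0.5497, -0.2661, 0.2528]
tool_rot: [2.457, -1.957, -0.003]
ft_force: [-0.8, -0.2, -0.5]
grip_width: 0.766
```

```bash
python3 -c "
from h import *
d=ctrl.get_image('side');cv2.imwrite('pics/s13.png',cv2.resize(d['img'][130:280,180:440],None,fx=3,fy=3))
t=ctrl.get_image('top');cv2.imwrite('pics/t13.png',t['img']);s=ctrl.get_state();print(s['time'],s['grip_width'],s['ft_force'],s['position'])
print(proj(d,[[.5502,-.2663,z] for z in(.008,.033,.058)]),proj(t,[[.5502,-.2663,.033]]))"
```

```text
30.325 0.7614095676880237 [-0.17153281 -0.65673735 -0.34932645] [ 0.54993257 -0.26616273  0.25316223]
[[357.54223181 182.78503036]
 [357.7471495  177.01008702]
 [357.954828   171.13188759]] [[414.14217966 184.58677758]]
```

View pics/s13.png

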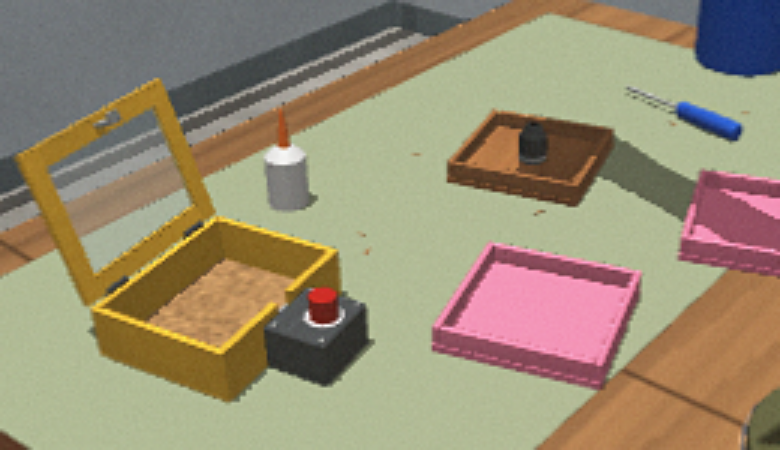

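View pics/t13.png

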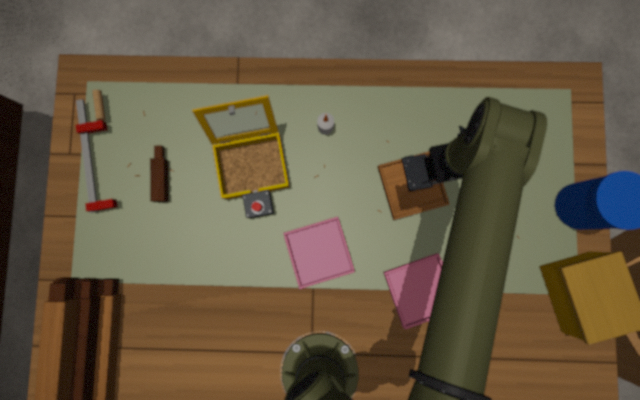

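The chuck stands upright in the middle of the wooden tray, at crop (533,143). The lid is open, and the bottle and offcut in the top view and the screwdriver in the side view are where they were. Handing in.

```bash
python3 -c "
from bench import ctrl
print(ctrl.close_job())"
```

```text
the job is handed in; nothing more can be done
None
```

I pressed the latch open by feel, moved the chuck into the wooden tray, and handed the job in at about 30 s; the hand-in reports no verdict.

- **Latch:** After about 13 mm of free play the force stepped from 3.5 to 6.7 N, which was the stem meeting the hook. It rose to about 9.5 N and then dropped to about 7.5 N with the lid still shut. A further 0.3 mm commanded raised it to about 11 N, the highest reading, and the lid was then seen swinging open by itself.
- **Chuck:** I gripped it at 25 N (opening read 35 mm against its 36 mm) and lifted it clear. I lowered it in small steps until a touchdown of about 8 N, let go and rose straight up.
- **Last checks:** The chuck stands upright near the tray's centre. By the gripper's position it is about 3 mm from the centre I measured. The gripper is clear at z 0.25 m with about 0 N on the wrist.
- **Lid and bystanders:** The lid looks fully open, leaning back. I judged this by eye; two rough corner readings put its top edge about 0.20 m up and behind the hinge, but the camera rays missed each other by 5 to 12 mm. The bottle, offcut and screwdriver look unmoved by eye.
- **Not confirmed:** In the last top picture the arm hid the chuck and the screwdriver, so those two were checked only in the side view.

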